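# Set the sewing machine's thread tension dial

### The job

The sewing machine has come out of storage with its thread tension let off. With a fingertip, lightly flick the edge of the tension dial on top of its head, from the front of the machine towards the back, click by click until the red lobe stands uppermost at the index lines; stop there and do not run past it. Leave the thread spool, oil bottle, bobbin box and scissors where they are.

Things in the scene. Friction and masses are not known exactly. Their poses are not given: they have to be found in the camera images.
- machine: Off-white sewing machine, heavy, fixed: 400 mm long, 175 deep, flat housing top 275 above the table. Origin: centre of its underside; x from its front (facing the robot, yaw within 0.25 rad) to its back, y to the head, z up. On top also: spool pin (x 30, y 30 mm, 64 tall) and a steel thread guide 11 mm high (x 35, y 105 mm); nothing else within 100 mm of the dial. Breaks above 50 N.
- dial_center (a point): Centre of the tension dial, fixed: machine frame (0, 145, 264) mm, 11 mm below the flat housing top; axes as the machine's. The dial is a dark upright thumbwheel, axis along y, 14 mm wide: drum of radius 18.5 mm with 12 lobes 30 degrees apart (round bars along the axis, radius 3.5 mm, centred at radius 21.5 mm; crests at radius 25 mm). It stands 14 mm out of a slot.
- index_line (a point): Fixed point, 25 mm above the dial's axis (machine frame 0, 145, 289 mm): where a lobe's crest stands when it is uppermost. The index is two black lines, 16 mm long and 2 mm high, on the housing left and right of the slot, at x 0. The housing top round the slot is flat and free, to 44 mm in front of the dial's axis; the slot ends at 25 mm.
- tension_dial (a joint): Dial angle, rad, 0 to 4.19; grows as the dial's top goes from front to back (machine +x). It clicks every 30 degrees (0.5236 rad, 13 mm along the edge), each time with a lobe uppermost, the next 30 degrees to either side. Pushed past half way it snaps to the next click, else it springs back. Takes 2 to 4 N at the edge. Starts at 0, 1 or 2 clicks (seldom balanced half way); red is 4 clicks (2.094).
- red_lobe (a point): Crest of the red lobe, at radius 25 mm; turns with the dial and is uppermost at 2.094 rad (normal tension); before that it lies to the front, hidden in the slot until about 2 clicks short. The white lobe, 4 clicks ahead of it, is uppermost at 0 (tension let off), so it shows how many clicks have been made. All other lobes are dark grey.
- spool: Blue thread spool, 29 mm across, 50 mm tall, standing loose on the spool pin on the machine's top, about 115 mm from the dial; its top is 327 mm above the table. Origin: centre of its underside.
- oil_bottle: Small yellow oil bottle with a red spout, 34 mm across, 108 mm tall, standing on the table beyond the head end. Origin: centre of its underside.
- bobbin_box: Flat bobbin box with a blue lid, 97 x 64 x 32 mm, on the table beyond the head end. Origin: centre of its underside.
- scissors: Small scissors with orange handles, 150 mm long, 9 mm high, lying on the table before the machine. Origin: at the rivet, on the table.

How it is judged:
By the outcome, as a careful person would: the job done as asked, in the order asked, and still so for the second after the job is handed in, with the robot touching nothing.
It also fails if it takes over 64 s, if anything falls off the work surface, if the arm or the gripper's body presses on something with over 40 N, if the wrist force passes 120 N, or if a joint passes its speed limit or range.

### The arm

A 6-joint arm with a two-finger parallel gripper is mounted at the origin on the work surface. World frame = base frame: x ahead of the robot, y to its left, z up, the work surface at z = 0. Lengths are in mm, angles in rad, forces in N, time in s.
With the tool pointing down it reaches from about 275 to 750 mm from the base axis. Payload 10.2 kg.
Tool frame: the origin (TCP) lies at the very end of the fingers, on their centre line; the grasp point (between the pads) lies 19 mm behind it; z points along the fingers, y is the direction in which the jaws open and shut (so a half turn about z gives the same grasp; the last joint's range is limited). The gripper opens to 85 mm and grips with 20 to 120 N. Pads are 22 mm wide; open, the fingers measure 114 mm over their backs; the gripper's body (76 mm by 85 mm) begins 54 mm behind the grasp point. The pads swing forward as they close: fully open they stand 13 mm farther back than shut.
Start: joints at [-1.412, 0.313, 1.498, -0, 1.331, -0.223], TCP at [195.598, -487.209, 231.294] pointing down, gripper open.
Joint ranges: [-2.94, 2.94], [-0.97, 2.17], [0.19, 2.56], [-1.23, 4.37], [0.02, 3.11], [-2.88, 2.88]. Speed limits (rad/s): [2.39, 2.39, 3.01, 3.14, 3.14, 3.14].

### API

Orientations are given as a unit quaternion [w, x, y, z].
In Python, from rig import * gives the robot as it stands. The module is installed in compiled form; this text tells all that it offers.
- The arm moves only by the shell command python3 -m crank 'ROWS' [FORCE]. ROWS is a JSON object of lists of equal length, an entry for each row: "dp": the shift along the world's x, y, z in cm, a list of three; "delta_rot": the turn, a rotation vector about the world's x, y, z in degrees, a list of three; "claw": the closure in counts, from 0 (fully open) to 255 (shut). A call has 1 to 10 rows; each row shifts and turns the commanded pose from where the row before left it; what a row does not reach is not made up. A row lasts 1/10 s, in which the tool goes at most 50 mm and 8.59 degrees, less where a joint would pass 70% of its speed; a pose out of reach is approached as far as the arm can. A call is refused whole if a number of a shift passes 5 or a number of a turn 8.59, either way. A call with a gripper value outside its range is refused whole. The fingers move at their own pace and stop on an object; FORCE is the grip in N (left out, the last holds). Time passes only in rows, so rows that do not move let the fingers close. It gives the time, the measured TCP pose, the force and the opening at its end, in the units of the state.
- sense(): the state, without advancing time (a new reading comes with each control period).
- capture(name): name is "scene" or "side" or "wrist"; returns (picture, depth): 400x640x3 uint8, red, green, blue; 400x640 float32, mm along the optical axis (not along the pixel's ray), 0 where there is no reading.
- camera_model(name): a dict with "fx", "fy", "cx", "cy" (pixels), "dist_coeffs" ([k1, k2, p1, p2, k3] as OpenCV has them; the pictures are not rectified), "cam_to_world" (4x4, takes a point from camera to world coordinates); the wrist camera has in their place "T_tool_cam" (4x4, takes a point from camera to tool coordinates, whose origin is the TCP and whose axes are the flange's). Camera axes: x right, y up, looking along -z (the intrinsics and any distortion apply to the point x, -y, -z); pixel columns grow to the right and rows downward; lengths in mm; the calibration is good to about 2 mm. A picture is of the moment at which its call begins: read the wrist's pose just before it. camera_model takes no time and is no camera call.
- finish_job(): hands the job in, once; it reports no verdict.
Trained networks look in the newest picture that a camera, given by its name, has taken for a name from the list of things; names that differ only in an ending like _2 or _b are one class to them, and where a whole thing is asked for, a point or a joint stands for the part that bears it (a point fixed in the world has none). Each returns a list of dicts, best first, with "p" (0 to 1); they miss things now and then, are a little off and sometimes report something else, mostly with a low value. They report only what shows in the picture. A call takes as long as a camera call.
- boxes_of(camera, target): "centre" ([column, row] in pixels, amid what is visible of it).
- masks_of(camera, target): "region" (400x640 bool, what is visible of it) and "centre" ([column, row] in pixels, amid what is visible of it).
- pinpoint(camera, target): "centre" ([column, row] in pixels: a listed point, or the origin of a listed thing).
The state is a dict: "time_s": time; "joints": joint angles; "dq": joint speeds; "tau": joint torques, N m; "eef_pos": TCP position; "ee_rot": TCP orientation; "force": force on the tool from outside, world axes, zero at the start; "wrist_torque": the same for the moment, N m; "grip_width": opening from 0.0 (shut) to 1.0 (fully open).
Only numpy, scipy, OpenCV 4.12 (cv2) and the standard library are available. Lean on these libraries where they do the work, as an engineer would, in place of code of your own. Each camera call takes 0.05 s, during which the arm holds its last target.

## Working session

There is one attempt and no reset: what is moved stays moved. The work goes in short steps, Python scripts to look and compute and a shell command to move; the robot and the scene stay as the last step left them, time stands still between calls to the robot, and variables do not carry over. Pictures are saved under pics/ and viewed, and the job is handed in when it is done.

```bash
mkdir -p pics; cat > h.py <<'E'
from rig import *
import numpy as np, cv2
from scipy.spatial.transform import Rotation as R
def T_cam(name,s=None):
    m=camera_model(name)
    if name!='wrist': return np.array(m['cam_to_world'],float)
    q=s['ee_rot']; T=np.eye(4); T[:3,:3]=R.from_quat([q[1],q[2],q[3],q[0]]).as_matrix(); T[:3,3]=s['eef_pos']
    return T@np.array(m['T_tool_cam'])
def KD(name):
    m=camera_model(name); return np.array([[m['fx'],0,m['cx']],[0,m['fy'],m['cy']],[0,0,1.]]),np.array(m['dist_coeffs'],float)
def ray(name,px,T):
    K,D=KD(name); u=cv2.undistortPoints(np.array([[px]],float),K,D)[0,0]
    return T[:3,3],T[:3,:3]@np.array([u[0],-u[1],-1.])
def at_z(name,px,T,z):
    o,d=ray(name,px,T); return o+d*(z-o[2])/d[2]
def at_depth(name,px,T,dep):
    o,d=ray(name,px,T); return o+d*dep
def project(name,P,T):
    K,D=KD(name); p=np.linalg.inv(T)@np.append(P,1.); q=np.array([[p[0],-p[1],-p[2]]])
    return cv2.projectPoints(q,np.zeros(3),np.zeros(3),K,D)[0][0,0]
def save(n,im): cv2.imwrite('pics/'+n,im[:,:,::-1])
E
python3 - <<'E'
from h import *
s=sense(); print(s)
for c in ['scene','side','wrist']:
    im,d=capture(c); save(c+'0.png',im); np.save(c+'d.npy',d); np.save(c+'i.npy',im)
    print(c,camera_model(c)['fx'],np.round(T_cam(c,s),2).tolist())
    if c!='wrist':
        T=T_cam(c)
        for t in ['machine','dial_center','index_line','red_lobe','spool']:
            r=pinpoint(c,t)[:2]
            print(t,[(x['centre'],round(x['p'],2)) for x in r])
E
```

```text
{'time_s': 0.0, 'joints': array([-1.41240135e+00,  3.13472852e-01,  1.49847862e+00,  2.84039992e-05,
        1.33099201e+00, -2.23446941e-01]), 'dq': array([-0.00250244,  0.00025536, -0.00062567, -0.00245372, -0.00103198,
        0.00159907]), 'tau': array([-4.78640723e-04, -4.12268972e+01, -2.59743619e+01, -1.83431198e-04,
        4.12587746e-03,  2.10836140e-05]), 'eef_pos': array([ 195.56005422, -486.92856513,  230.70774886]), 'ee_rot': array([-6.74607972e-04,  9.81830306e-01,  1.89759834e-01,  3.57506493e-05]), 'force': array([-0.13312959,  0.7780908 , -0.42528093]), 'wrist_torque': array([-0.01354837,  0.03602213,  0.04618153]), 'grip_width': 0.9987163018806325}
scene 494.9771207604878 [[0.4, -0.66, 0.63, 1125.44], [0.92, 0.31, -0.26, -164.54], [-0.02, 0.68, 0.73, 877.41], [0.0, 0.0, 0.0, 1.0]]
machine [([210.6, 324.1], 0.97)]
dial_center [([251.9, 205.3], 0.73)]
index_line [([253.6, 194.1], 0.56)]
red_lobe [([247.6, 195.3], 0.67)]
spool [([202.2, 244.0], 0.62)]
side 493.9307126595254 [[-0.89, 0.32, -0.31, 210.44], [-0.45, -0.62, 0.65, 753.07], [0.01, 0.72, 0.7, 903.79], [0.0, 0.0, 0.0, 1.0]]
machine [([360.6, 178.5], 0.93)]
dial_center []
index_line [([352.3, 120.4], 0.57)]
red_lobe [([366.5, 132.3], 0.5), ([407.8, 208.8], 0.27)]
spool [([351.4, 94.0], 0.83)]
wrist 337.6860002895371 [[0.37, 0.89, 0.25, 257.87], [-0.93, 0.36, 0.1, -461.67], [-0.0, -0.27, 0.96, 374.19], [0.0, 0.0, 0.0, 1.0]]
```

View pics/scene0.png

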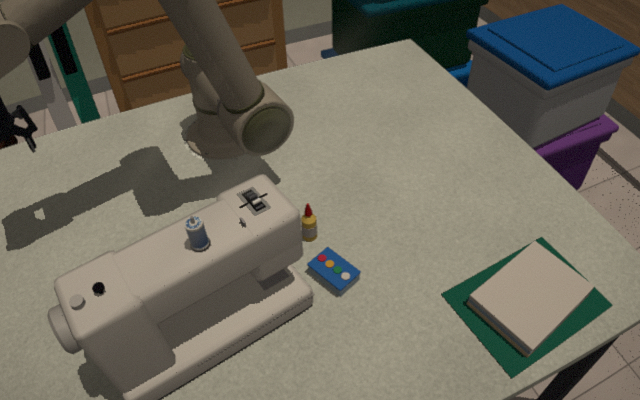

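View pics/side0.png

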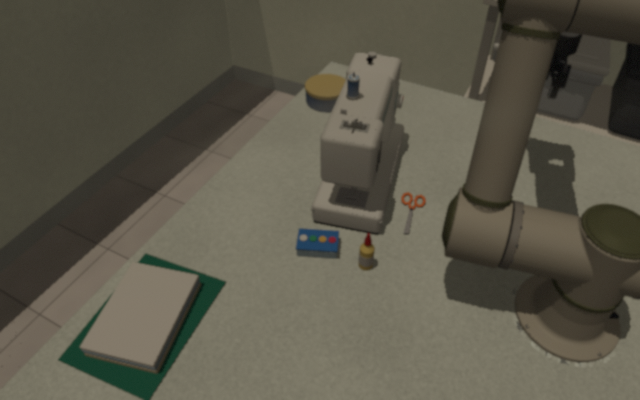

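The scene view shows the machine, with the dial at about (252,203) and the spool at (197,235). In the side view the dial is at about (354,125). Next I'll triangulate and zoom in.

```bash
python3 - <<'E'
from h import *
a=np.load('scenei.npy')[160:270,170:310]; b=np.load('sidei.npy')[60:200,290:430]
o=np.hstack([cv2.resize(a,(400,314),interpolation=cv2.INTER_CUBIC),cv2.resize(b,(314,314),interpolation=cv2.INTER_CUBIC)])
save('crop0.png',o)
Ts,Td=T_cam('scene'),T_cam('side')
print('dial/idx scene',at_z('scene',[253.6,194.1],Ts,289),'dialc',at_z('scene',[251.9,205.3],Ts,264),'side idx',at_z('side',[352.3,120.4],Td,289))
print('machine', at_z('scene',[210.6,324.1],Ts,0),at_z('side',[360.6,178.5],Td,0))
print('spool',at_z('scene',[202.2,244],Ts,277),at_z('side',[351.4,94],Td,277))
# top plane: points in depth with z ~275
for c,T in (('scene',Ts),('side',Td)):
    d=np.load(c+'d.npy'); K,D=KD(c)
    v,u=np.mgrid[0:400,0:640]; un=cv2.undistortPoints(np.stack([u.ravel(),v.ravel()],1)[:,None].astype(float),K,D)[:,0]
    P=np.c_[un[:,0],-un[:,1],-np.ones(len(un))]*d.ravel()[:,None]
    W=P@T[:3,:3].T+T[:3,3]; ok=(d.ravel()>0)
    np.save(c+'W.npy',W.reshape(400,640,3))
    m=ok&(abs(W[:,2]-275)<5)&(W[:,0]>250)&(W[:,0]<900)&(W[:,1]>-600)&(W[:,1]<300)
    p=W[m][:,:2].astype(np.float32); img=m.reshape(400,640)
    mask=cv2.morphologyEx(img.astype(np.uint8),cv2.MORPH_OPEN,np.ones((3,3)))
    n,l,st,ce=cv2.connectedComponentsWithStats(mask); i=1+np.argmax(st[1:,4])
    pp=W.reshape(400,640,3)[l==i]
    print(c,st[i],'medz',np.median(pp[:,2]),cv2.minAreaRect(pp[:,:2].astype(np.float32)))
E
```

```text
dial/idx scene [549.78742465 -56.03501217 289.        ] dialc [549.45935608 -62.27913246 264.        ] side idx [554.2863714  -55.40916551 289.        ]
machine [ 578.00568896 -196.37528029    0.        ] [ 579.9525359  -195.95297273    0.        ]
spool [ 607.7812447  -161.60150336  277.        ] [ 607.84612105 -167.50751531  277.        ]
scene [   54   174   243   162 12215] medz 274.8850637849265 ((590.788330078125, -198.2617950439453), (125.69377136230469, 393.6247253417969), 13.101020812988281)
side [ 324   53   74   91 3423] medz 273.3236347101175 ((585.9509887695312, -196.97360229492188), (119.71281433105469, 391.279052734375), 13.810019493103027)
```

View pics/crop0.png

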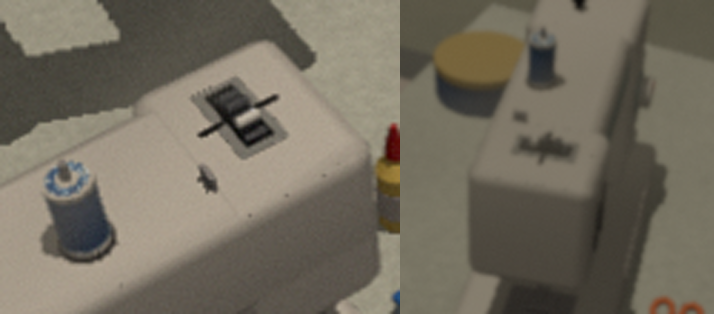

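```bash
python3 -m crank '{"dp":[[0,0,5],[0,0,5],[2,3,4],[2.5,3.5,3],[2.5,3.5,0],[2.5,3.5,0],[2.5,3.5,0],[2.5,3.5,0],[2.5,3.5,0],[2.5,3.5,0]],"delta_rot":[[0,0,0],[0,0,0],[0,0,-2],[0,0,-2],[0,0,-2],[0,0,-2],[0,0,-1.4],[0,0,0],[0,0,0],[0,0,0]],"claw":[255,255,255,255,255,255,255,255,255,255]}' 20
```

```text
time_s: 1.65
eef_pos: [388.7, -214.4, 397.2]
ee_rot: [0.0, 0.994, 0.109, 0.0]
force: [-0.5, -1.9, -0.5]
grip_width: -0.002
```

```bash
python3 -m crank '{"dp":[[2.5,3.5,0],[2.5,3.5,0],[2.5,3.5,0],[2.5,3.7,0],[0,0,0],[0,0,0]],"delta_rot":[[0,0,0],[0,0,0],[0,0,0],[0,0,0],[0,0,0],[0,0,0]],"claw":[255,255,255,255,255,255]}'
cat > look.py <<'E'
import sys
from h import *
n=sys.argv[1]
s=sense(); im,d=capture('wrist'); save(n+'.png',im); np.save('wd.npy',d); np.save('wi.npy',im)
T=T_cam('wrist',s); np.save('wT.npy',T)
print(s['time_s'],s['eef_pos'],s['force'])
for t,z in (('dial_center',264),('index_line',289),('red_lobe',None)):
    r=pinpoint('wrist',t)
    print(t,[(x['centre'],round(x['p'],2), at_z('wrist',x['centre'],T,z or 285).round(1)) for x in r[:2]])
E
python3 look.py w1
```

```text
time_s: 2.25
eef_pos: [488.1, -73.5, 396.9]
ee_rot: [0.0, 0.994, 0.11, -0.0]
force: [-0.1, -1.0, -0.2]
grip_width: 0.001
2.25 [488.13397806 -73.45010193 396.85810577] [-0.09021009 -0.9763411  -0.23212283]
dial_center [([317.9, 114.3], 0.94, array([549. , -57.3, 264. ]))]
index_line [([320.0, 118.1], 0.72, array([547.1, -59.5, 289. ]))]
red_lobe [([320.2, 150.1], 0.96, array([524.3, -64.7, 285. ]))]
```

View pics/w1.png

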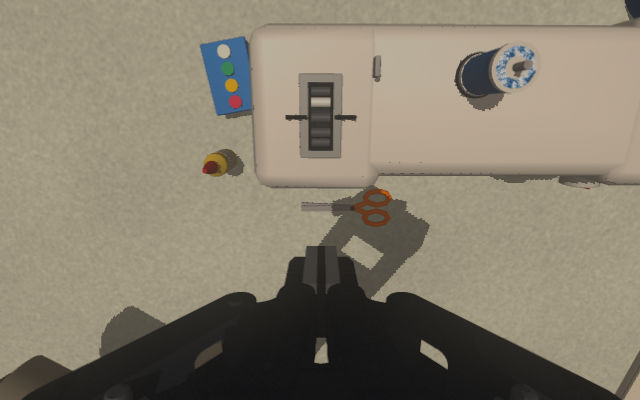

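```bash
python3 - <<'E'
from h import *
im=np.load('wi.npy');T=np.load('wT.npy')
save('w1z.png',cv2.resize(im[65:165,270:370],(600,600),interpolation=cv2.INTER_CUBIC))
l,r=[at_z('wrist',p,T,276) for p in ([295,117.5],[347,117.8])]
print(l,r,(l+r)/2)
for p in ([301,74],[341,74],[301,157],[341,157]): print(at_z('wrist',p,T,275))
d=np.load('wd.npy'); 
for r_ in range(85,155,3): print(r_,d[r_,320],at_depth('wrist',[320,r_],T,d[r_,320]).round(1))
E
```

```text
[543.09837724 -40.9588768  276.        ] [551.47444362 -79.50472755 276.        ] [547.28641043 -60.23180218 276.        ]
[574.48277148 -39.06298866 275.        ]
[580.89925043 -67.81750139 275.        ]
[514.59577556 -51.43398789 275.        ]
[521.43951504 -82.09788213 275.        ]
85 248.52289 [569.9 -54.4 277.2]
88 247.3291 [567.8 -54.9 279. ]
91 248.2302 [565.7 -55.4 278.7]
94 248.57748 [563.7 -55.8 278.9]
97 243.55475 [561.4 -56.3 284.8]
100 240.97464 [559.4 -56.8 288.1]
103 242.01985 [557.4 -57.2 287.6]
106 243.74953 [555.3 -57.7 286.4]
109 247.71492 [553.3 -58.1 282.8]
112 248.29794 [551.2 -58.6 282.8]
115 240.17117 [549.3 -59.  291.9]
118 243.1699 [547.2 -59.5 289.3]
121 244.19434 [545.2 -60.  288.9]
124 250.24023 [542.8 -60.5 283.3]
127 251.78743 [540.7 -60.9 282.3]
130 248.54222 [538.8 -61.4 286.2]
133 247.56273 [536.8 -61.8 287.8]
136 251.6791 [534.4 -62.3 284.2]
139 258.45175 [531.7 -62.9 278. ]
142 257.64124 [529.6 -63.4 279.4]
145 259.8693 [527.2 -63.9 277.8]
148 262.0368 [524.8 -64.4 276.3]
151 262.7302 [522.6 -65.  276.2]
154 262.09415 [520.5 -65.4 277.5]
```

View pics/w1z.png

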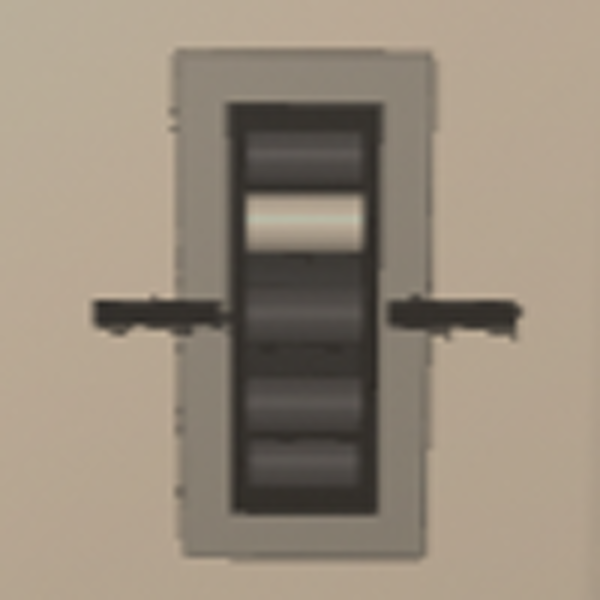

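```bash
python3 -m crank '{"dp":[[0.9,0.1,-2],[0.9,0,-3],[0,0,-3],[0,0,-2],[0,0,0],[0,0,0],[0,0,0]],"delta_rot":[[0,0,0],[0,0,0],[0,0,0],[0,0,0],[0,0,0],[0,0,0],[0,0,0]],"claw":[255,255,255,255,255,255,255]}'
python3 look.py w2
cat > loc.py <<'E'
from h import *
import sys
D=np.array([547.7,-60.]);a=np.radians(12.3);ex=np.array([np.cos(a),np.sin(a)]);ey=np.array([-ex[1],ex[0]])
s=sense();p=s['eef_pos'];print('local',(p[:2]-D)@ex,(p[:2]-D)@ey,p[2],'F',(s['force'][:2]@ex).round(2),s['force'].round(2),s['time_s'])
E
python3 loc.py
python3 - <<'E'
from h import *
im,d=capture('side'); save('s2.png',cv2.resize(im[60:180,280:440],(800,600),interpolation=cv2.INTER_CUBIC))
E
```

```text
time_s: 3.15
eef_pos: [506.3, -73.5, 298.6]
ee_rot: [0.001, 0.994, 0.108, 0.001]
force: [0.8, -0.2, -0.3]
grip_width: -0.004
3.15 [506.33023988 -73.49309472 298.60015485] [ 0.7708694  -0.17896883 -0.26479782]
dial_center [([312.1, 152.6], 0.67, array([549.3, -59.2, 264. ]))]
index_line [([308.5, 163.5], 0.67, array([547.3, -58.6, 289. ]))]
red_lobe [([210.1, 88.7], 0.68, array([569.8,  -9.3, 285. ]))]
local -43.371057152958656 -3.9477063082315547 297.7237432068729 F 0.11 [ 0.12 -0.05 -0.71] 3.35
```

View pics/w2.png

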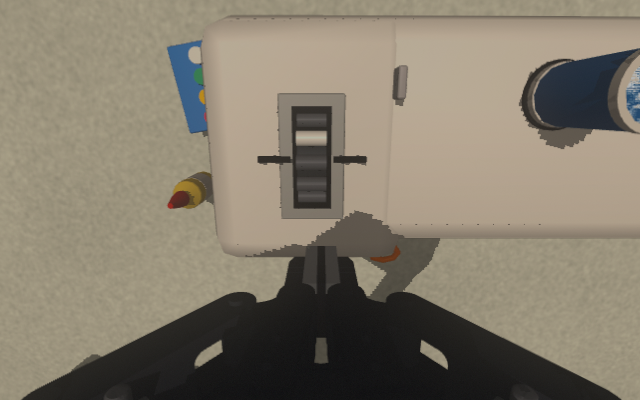

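View pics/s2.png

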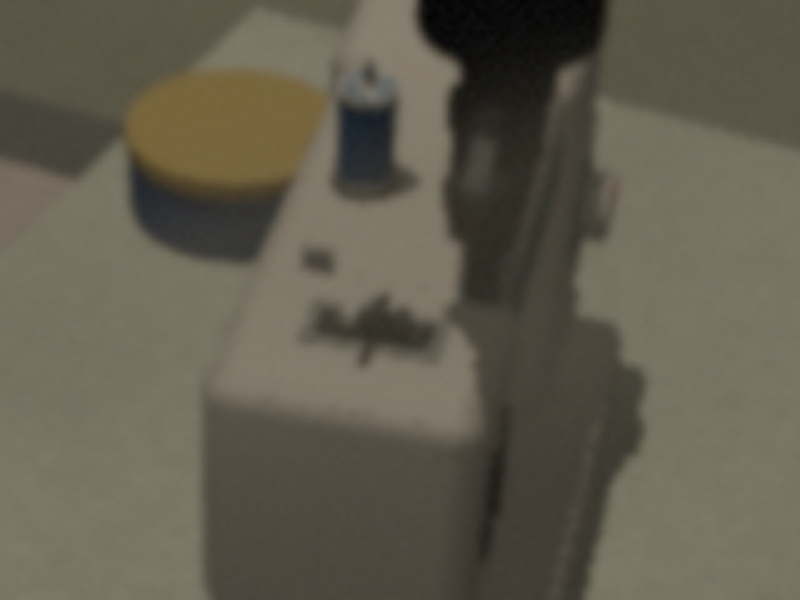

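```bash
python3 -m crank '{"dp":[[-0.1,0.4,-0.7],[0,0,-0.6],[0,0,0],[0,0,0]],"delta_rot":[[0,0,0],[0,0,0],[0,0,0],[0,0,0]],"claw":[255,255,255,255]}'
python3 loc.py; python3 - <<'E'
from h import *
s=sense(); im,d=capture('wrist'); T=T_cam('wrist',s)
q=s['ee_rot'];Rm=R.from_quat([q[1],q[2],q[3],q[0]]).as_matrix()
for k in (0,11,13): print(k,project('wrist',s['eef_pos']+Rm@[k,0,0],T))
print((at_z('wrist',[300,0],T,276)))
save('w3.png',cv2.resize(im[80:290,220:430],(600,600),interpolation=cv2.INTER_CUBIC))
for r in (240,245,250,255,260): print(r,d[r,314],d[r,320],d[r,330])
E
```

```text
time_s: 3.8
eef_pos: [505.0, -68.9, 283.9]
ee_rot: [-0.0, 0.994, 0.109, -0.0]
force: [0.5, 1.1, -0.2]
grip_width: -0.002
local -43.642383546861815 0.38141312594409366 283.8571953132937 F 0.76 [ 0.54  1.09 -0.19] 3.8
0 [321.112379   259.53497427]
11 [321.11883058 237.32129896]
13 [321.12002914 233.18788213]
[609.50423686 -37.14551654 276.        ]
240 161.45212 161.99663 163.21106
245 162.99414 163.36304 163.15544
250 144.87596 144.68031 143.59442
255 139.19176 139.75726 139.76837
260 135.52068 135.22484 135.4536
```

View pics/w3.png

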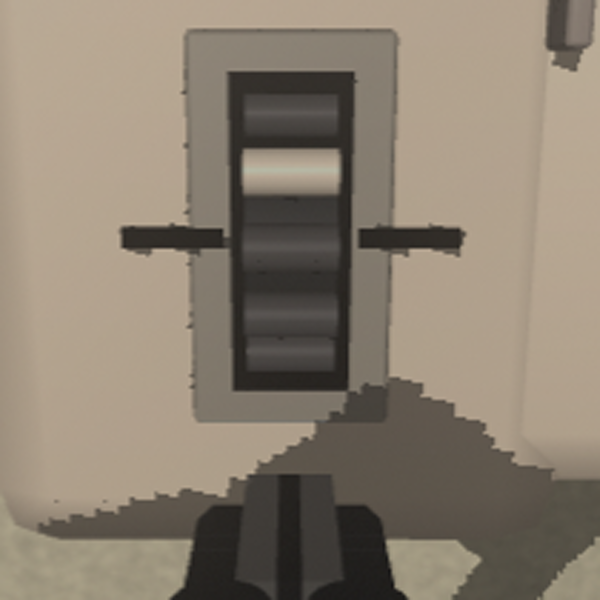

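```bash
python3 -m crank '{"dp":[[0.75,0.16,0],[0.75,0.16,0],[0,0,0],[0,0,0]],"delta_rot":[[0,0,0],[0,0,0],[0,0,0],[0,0,0]],"claw":[255,255,255,255]}'
python3 loc.py; python3 -m crank '{"dp":[[0.1,0.02,0],[0.1,0.02,0],[0.1,0.02,0],[0,0,0]],"delta_rot":[[0,0,0],[0,0,0],[0,0,0],[0,0,0]],"claw":[255,255,255,255]}'
python3 loc.py;python3 look.py w4
```

```text
time_s: 4.25
eef_pos: [520.2, -65.7, 283.9]
ee_rot: [-0.0, 0.994, 0.109, -0.0]
force: [-0.3, 0.4, 0.4]
grip_width: -0.0
local -28.093440619416867 0.29919226144155964 283.85434678282104 F -0.24 [-0.33  0.39  0.38] 4.25
time_s: 4.65
eef_pos: [523.1, -65.2, 284.1]
ee_rot: [0.0, 0.994, 0.109, 0.0]
force: [-0.4, 0.8, -0.8]
grip_width: 0.004
local -25.16539482989886 0.19623901677538652 284.0621404461723 F -0.27 [-0.45  0.76 -0.8 ] 4.65
4.65 [523.07045748 -65.16925932 284.06214045] [-0.44754442  0.76465288 -0.80391316]
dial_center [([323.1, 196.6], 0.72, array([547.6, -60.8, 264. ]))]
index_line [([320.4, 211.8], 0.82, array([547.1, -59.5, 289. ])), ([320.6, 193.9], 0.34, array([554.8, -57.9, 289. ]))]
red_lobe [([320.8, 245.6], 0.81, array([530.2, -63.4, 285. ]))]
```

View pics/w4.png

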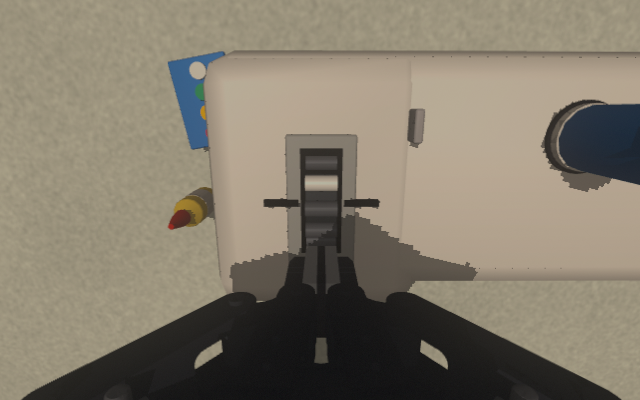

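```bash
cat > st.py <<'E'
import sys
from h import *
import subprocess
exec(open('loc.py').read())
im,d=capture('wrist'); T=T_cam('wrist',s)
# project predicted white/red lobes for reference, crop around dial
c=project('wrist',np.array([*D,285.]),T).round().astype(int)
x0,y0=c[0]-50,c[1]-60
cr=im[max(0,y0):y0+110,x0:x0+100]
save(sys.argv[1]+'.png',cv2.resize(cr,None,fx=5,fy=5,interpolation=cv2.INTER_CUBIC))
E
python3 -m crank '{"dp":[[0.1,0.02,0],[0.1,0.02,0],[0.1,0.02,0],[0,0,0]],"delta_rot":[[0,0,0],[0,0,0],[0,0,0],[0,0,0]],"claw":[255,255,255,255]}'
python3 loc.py; python3 -m crank '{"dp":[[0.1,0.02,0],[0,0,0]],"delta_rot":[[0,0,0],[0,0,0]],"claw":[255,255]}'
python3 st.py w5
```

```text
time_s: 5.25
eef_pos: [526.1, -64.6, 284.0]
ee_rot: [0.0, 0.994, 0.109, 0.0]
force: [-0.2, 0.1, -0.0]
grip_width: -0.001
local -22.06850908928596 0.13135513402675067 284.0124755824828 F -0.19 [-0.22  0.12 -0.02] 5.25
time_s: 5.45
eef_pos: [527.1, -64.3, 284.0]
ee_rot: [-0.0, 0.994, 0.109, -0.0]
force: [-0.4, 0.5, 0.1]
grip_width: 0.0
local -21.084305905674963 0.15326588584252263 284.0143099826571 F -0.27 [-0.39  0.53  0.13] 5.45
```

View pics/w5.png

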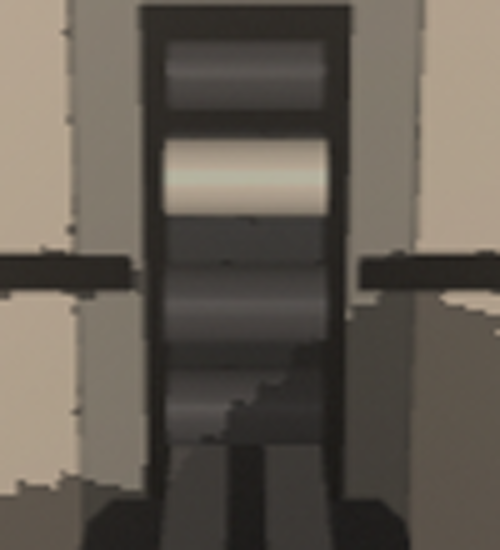

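The tip is right at the −30° lobe and the dial hasn't moved. I'll push on in small steps.

```bash
python3 -m crank '{"dp":[[0.1,0.02,0],[0.1,0.02,0],[0,0,0]],"delta_rot":[[0,0,0],[0,0,0],[0,0,0]],"claw":[255,255,255]}'
python3 loc.py; python3 -m crank '{"dp":[[0.1,0.02,0],[0,0,0]],"delta_rot":[[0,0,0],[0,0,0]],"claw":[255,255]}'
python3 st.py w6
```

```text
time_s: 5.8
eef_pos: [528.8, -64.0, 284.4]
ee_rot: [0.0, 0.994, 0.109, -0.0]
force: [-3.8, 0.2, 3.2]
grip_width: 0.004
local -19.277653921647364 0.0855291672377041 284.381494259339 F -3.63 [-3.75  0.19  3.17] 5.8
time_s: 6.0
eef_pos: [529.9, -63.8, 284.8]
ee_rot: [0.0, 0.994, 0.109, 0.0]
force: [-5.7, -0.0, 6.6]
grip_width: 0.002
local -18.23002837870022 0.058096569191456525 284.8034540724457 F -5.53 [-5.66 -0.    6.58] 6.0
```

View pics/w6.png

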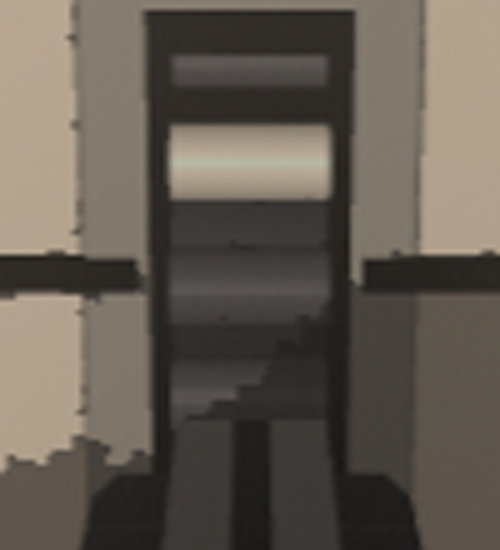

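The dial is turning, but the tip rides high: the upward force is larger than the push. I'll back off and go 2.5 mm lower.

```bash
python3 -m crank '{"dp":[[-0.4,-0.08,0],[-0.1,-0.02,0],[0,0,-0.25],[0,0,0],[0.1,0.02,0],[0.1,0.02,0],[0.1,0.02,0],[0.1,0.02,0],[0,0,0]],"delta_rot":[[0,0,0],[0,0,0],[0,0,0],[0,0,0],[0,0,0],[0,0,0],[0,0,0],[0,0,0],[0,0,0]],"claw":[255,255,255,255,255,255,255,255,255]}'
python3 loc.py; python3 -m crank '{"dp":[[0.1,0.02,0],[0,0,0]],"delta_rot":[[0,0,0],[0,0,0]],"claw":[255,255]}'
python3 st.py w7
```

```text
time_s: 6.95
eef_pos: [529.1, -64.0, 282.5]
ee_rot: [0.0, 0.994, 0.109, 0.0]
force: [-4.8, 0.1, 7.4]
grip_width: -0.005
local -19.05879134333031 0.05253347827841752 282.54812051737844 F -4.68 [-4.8   0.06  7.37] 6.95
time_s: 7.15
eef_pos: [530.2, -63.8, 282.9]
ee_rot: [0.0, 0.994, 0.109, 0.001]
force: [-4.5, 0.3, 9.8]
grip_width: -0.0
local -17.927028730740382 0.06956576652000797 282.94526417713956 F -4.38 [-4.54  0.26  9.76] 7.15
```

View pics/w7.png

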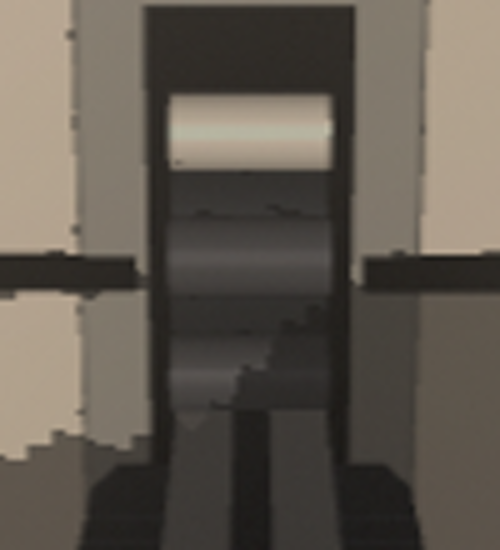

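About halfway, and the following lobe is now pressing up under the tip. I'll move forward and up together, then lift off.

```bash
python3 -m crank '{"dp":[[0.1,0.02,0.1],[0.1,0.02,0.1],[0,0,0]],"delta_rot":[[0,0,0],[0,0,0],[0,0,0]],"claw":[255,255,255]}'
python3 st.py w8
```

```text
time_s: 7.5
eef_pos: [532.3, -63.4, 283.9]
ee_rot: [0.0, 0.994, 0.109, 0.0]
force: [-1.9, 0.4, 4.4]
grip_width: 0.002
local -15.758988273917357 0.0035451124018717798 283.9048876680536 F -1.8 [-1.93  0.41  4.41] 7.5
```

View pics/w8.png

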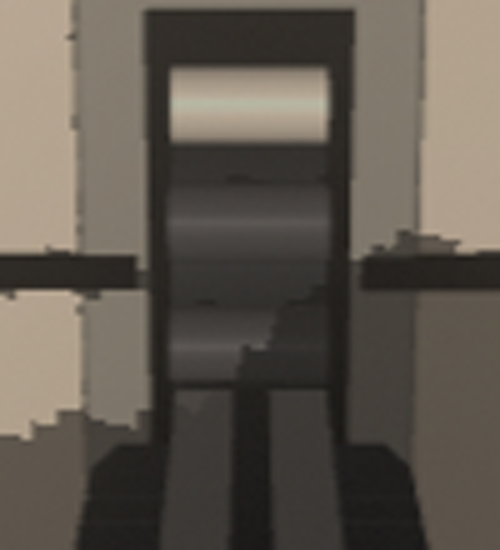

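```bash
python3 -m crank '{"dp":[[0,0,0.3],[0,0,0.4],[0,0,0.8],[-0.8,-0.17,0.5],[-0.6,-0.13,0],[0,0,0]],"delta_rot":[[0,0,0],[0,0,0],[0,0,0],[0,0,0],[0,0,0],[0,0,0]],"claw":[255,255,255,255,255,255]}'
python3 st.py w9
```

```text
time_s: 8.15
eef_pos: [517.3, -66.6, 303.8]
ee_rot: [0.0, 0.994, 0.108, 0.0]
force: [0.4, -0.2, 0.3]
grip_width: 0.004
local -31.12433045100914 0.06694128226060886 303.8161815903284 F 0.36 [ 0.41 -0.21  0.27] 8.15
```

View pics/w9.png

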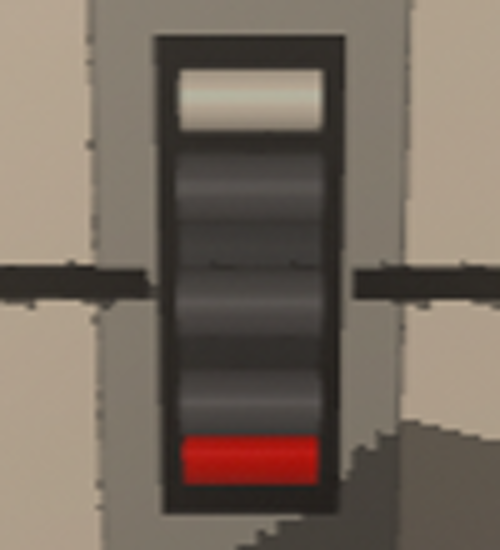

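Dial is at 2 clicks (white at the back, red at −60°). Repeating the same stroke.

```bash
python3 -m crank '{"dp":[[0,0,-1],[0,0,-1.2],[0.5,0.1,0],[0.3,0.07,0],[0.1,0.02,0],[0.1,0.02,0],[0.1,0.02,0],[0.1,0.02,0],[0.1,0.03,0],[0,0,0]],"delta_rot":[[0,0,0],[0,0,0],[0,0,0],[0,0,0],[0,0,0],[0,0,0],[0,0,0],[0,0,0],[0,0,0],[0,0,0]],"claw":[255,255,255,255,255,255,255,255,255,255]}'
python3 loc.py
python3 -m crank '{"dp":[[0.1,0.02,0.1],[0.1,0.02,0.1],[0,0,0]],"delta_rot":[[0,0,0],[0,0,0],[0,0,0]],"claw":[255,255,255]}'
python3 st.py w10
```

```text
time_s: 9.2
eef_pos: [531.0, -63.8, 282.8]
ee_rot: [0.001, 0.994, 0.109, 0.0]
force: [-5.0, 0.1, 9.2]
grip_width: 0.001
local -17.15320250981607 -0.10779475670858378 282.7555740858637 F -4.9 [-5.03  0.1   9.17] 9.2
time_s: 9.5
eef_pos: [533.3, -63.2, 284.5]
ee_rot: [0.0, 0.994, 0.109, 0.001]
force: [-3.1, -0.2, 6.1]
grip_width: 0.001
local -14.753873845476281 -0.1078107409989033 284.51445866213726 F -3.09 [-3.12 -0.19  6.12] 9.5
```

View pics/w10.png

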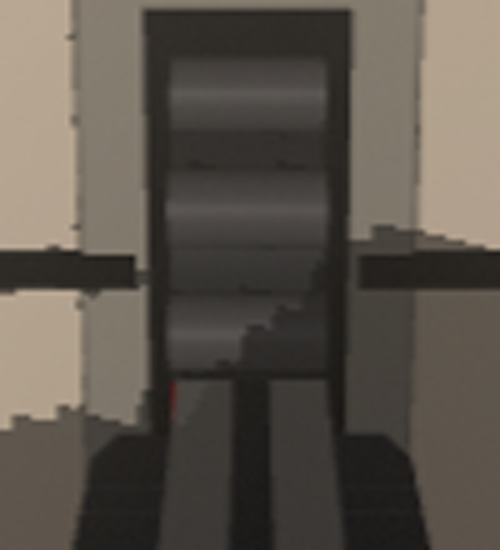

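Past halfway again, so I lift off.

```bash
python3 -m crank '{"dp":[[0,0,0.3],[0,0,0.4],[0,0,0.8],[-0.8,-0.17,0.5],[-0.7,-0.15,0],[0,0,0]],"delta_rot":[[0,0,0],[0,0,0],[0,0,0],[0,0,0],[0,0,0],[0,0,0]],"claw":[255,255,255,255,255,255]}'
python3 st.py w11
```

```text
time_s: 10.15
eef_pos: [517.2, -66.6, 303.8]
ee_rot: [0.0, 0.994, 0.108, 0.0]
force: [0.2, -0.0, 0.5]
grip_width: -0.0
local -31.199973251939046 0.09534723721639686 303.81608018700575 F 0.17 [ 0.18 -0.04  0.48] 10.15
```

View pics/w11.png

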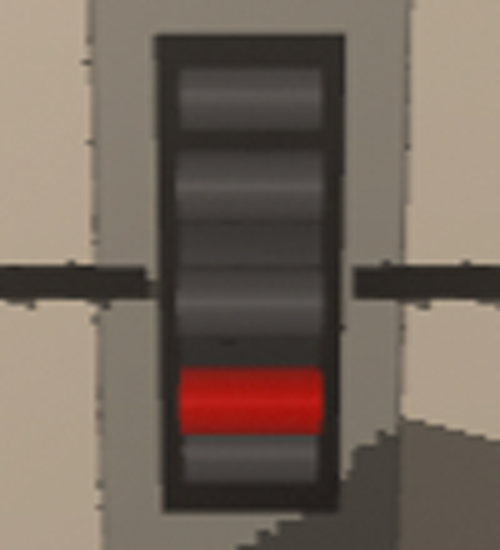

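The red lobe is now at −30°, one click short. One more identical stroke.

```bash
python3 -m crank '{"dp":[[0,0,-1],[0,0,-1.2],[0.5,0.1,0],[0.3,0.07,0],[0.1,0.02,0],[0.1,0.02,0],[0.1,0.02,0],[0.1,0.02,0],[0.1,0.03,0],[0,0,0]],"delta_rot":[[0,0,0],[0,0,0],[0,0,0],[0,0,0],[0,0,0],[0,0,0],[0,0,0],[0,0,0],[0,0,0],[0,0,0]],"claw":[255,255,255,255,255,255,255,255,255,255]}'
python3 loc.py
python3 -m crank '{"dp":[[0.1,0.02,0.1],[0.1,0.02,0.1],[0,0,0]],"delta_rot":[[0,0,0],[0,0,0],[0,0,0]],"claw":[255,255,255]}'
python3 st.py w12
```

```text
time_s: 11.2
eef_pos: [530.9, -63.8, 282.7]
ee_rot: [0.001, 0.994, 0.109, 0.0]
force: [-5.2, -0.3, 9.2]
grip_width: -0.004
local -17.17862164071945 -0.11548075089828812 282.7462361392359 F -5.18 [-5.25 -0.25  9.19] 11.2
time_s: 11.5
eef_pos: [533.3, -63.3, 284.5]
ee_rot: [0.0, 0.994, 0.109, 0.001]
force: [-2.6, -0.2, 5.8]
grip_width: 0.0
local -14.779223238420181 -0.12671843830748936 284.4940573295592 F -2.61 [-2.62 -0.21  5.79] 11.5
```

View pics/w12.png

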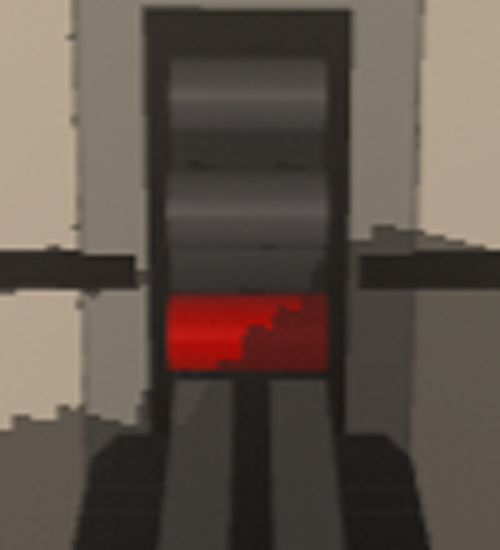

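```bash
python3 -m crank '{"dp":[[0,0,0.3],[0,0,0.4],[0,0,0.8],[-0.8,-0.17,0.5],[-0.7,-0.15,0],[0,0,3],[-1,0,3],[0,0,2],[0,0,0],[0,0,0]],"delta_rot":[[0,0,0],[0,0,0],[0,0,0],[0,0,0],[0,0,0],[0,0,0],[0,0,0],[0,0,0],[0,0,0],[0,0,0]],"claw":[255,255,255,255,255,255,255,255,255,255]}'
python3 st.py w13; python3 - <<'E'
from h import *
im,d=capture('scene'); save('sc13.png',im)
im,d=capture('wrist'); save('w14.png',im)
E
```

```text
time_s: 12.55
eef_pos: [507.6, -66.5, 383.0]
ee_rot: [-0.0, 0.994, 0.109, -0.0]
force: [0.9, -0.3, -0.8]
grip_width: -0.001
local -40.53489062851126 2.2307039628765266 382.9669292475755 F 0.84 [ 0.93 -0.32 -0.8 ] 12.55
```

View pics/w13.png

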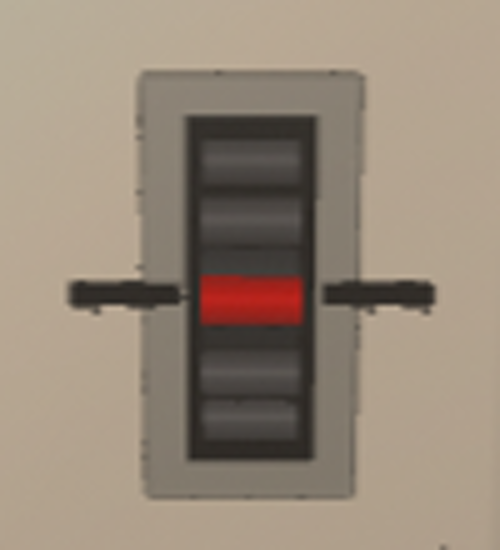

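View pics/w14.png

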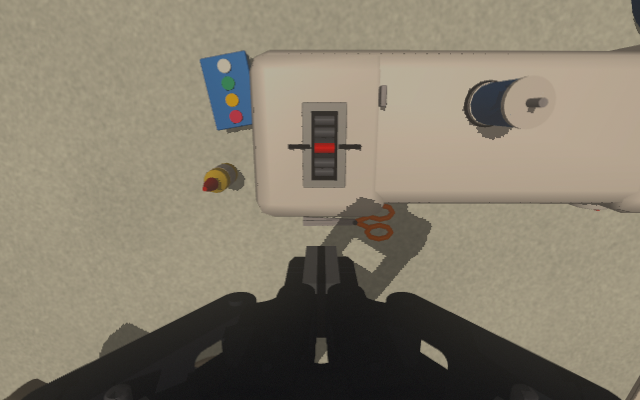

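Red now stands at the index lines (325,147) and the tool is clear. The spool, bottle, box and scissors look undisturbed.

```bash
python3 -c "
from rig import *
print(finish_job())"
```

```text
the job is handed in; nothing more can be done
None
```

The tension dial now stands with the red lobe uppermost at the index lines, and the job is handed in (about 12.7 s used of the 64 s allowed).

- **Start:** the dial was at 1 click, with the white lobe one step behind the index.
- **Strokes:** I flicked it three clicks from front to back with the closed fingertips, and checked a wrist picture after each one.
- **Retry:** on the first click the tip began riding up over the lobe. I backed off, set it 2.5 mm lower and pushed again. The highest force I read at the tip was about 11 N.
- **Last check:** the final wrist picture shows red at the index lines and not run past. The tool was about 100 mm above the dial and touching nothing.
- **Other items:** the spool, oil bottle, bobbin box and scissors look undisturbed in the same picture. I judged that by eye and did not measure their positions again. I also took a final scene picture but did not look at it.

No check failed. Partway through, the networks' guesses for the hidden red lobe were inconsistent, so I relied on the pictures instead.

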